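Let down and latch the desk reading slope

ROBOT

A 6-joint arm with a two-finger parallel gripper is mounted at the origin on the work surface. World frame = base frame: x ahead of the robot, y to its left, z up, the work surface at z = 0. Lengths are in m, angles in degrees, forces in N, time in s.
With the tool pointing down it reaches from about 0.25 to 0.725 m from the base axis. Payload 9.7 kg.
Tool frame: the origin (TCP) lies at the very end of the fingers, on their centre line; the grasp point (between the pads) lies tcp_to_grasp behind it (tcp_to_grasp is the distance from the TCP to the grasp point, in m); z points along the fingers, y is the direction in which the jaws open and shut (so a half turn about z gives the same grasp; the last joint's range is limited). The gripper opens to 85 mm and grips with 20 to 120 N. Pads are 22 mm wide; open, the fingers measure 114 mm over their backs; the gripper's body (76 mm by 85 mm) begins 54 mm behind the grasp point. The pads swing forward as they close: fully open they stand 13 mm farther back than shut.
Start: joints at [-76.49, 4.979, 10.078, 95.1, 0, 90], TCP at [0.128, -0.535, 0.231] pointing down, gripper open.
Joint ranges: [-179.16, 179.16], [-48.56, 103.87], [-65.8, 70.77], [-126.05, 130.52], [-82.76, 87.17], [-180, 180]. Speed limits (degrees/s): [127.2, 127.2, 147.25, 180, 180, 180].

INTERFACE

Orientations are given as [roll, pitch, yaw] about the fixed x, y, z axes, in that order (R = Rz(yaw) Ry(pitch) Rx(roll)).
In Python, from workcell import * gives the robot as it stands. The module is installed in compiled form; this text tells all that it offers.
- The arm moves only by the shell command python3 -m pendant 'ROWS' [FORCE]. ROWS is JSON, a list of rows, each a list of 3 entries, a list of its own where there are three numbers: the opening in per cent of the stroke, from 0 (shut) to 100 (fully open), then the shift along the world's x, y, z in mm, then the turn, a rotation vector about the world's x, y, z in degrees. A call has 1 to 20 rows; each row is the pose to reach, as a shift and turn from the pose measured when the call began; what a row does not reach only later rows make up. A row lasts 1/8 s, in which the tool goes at most 62.5 mm and 10.7 degrees, less where a joint would pass 70% of its speed; a pose out of reach is approached as far as the arm can. A call with a gripper value outside its range is refused whole. The fingers move at their own pace and stop on an object; FORCE is the grip in N (left out, the last holds). Time passes only in rows, so rows that repeat a pose let the fingers close. It gives the time, the measured TCP pose, the force and the opening at its end, in the units of the state.
- get_obs(): the state, without advancing time (a new reading comes with each control period).
- camera(name): name is "scene" or "top" or "wrist"; returns a dict with "img" (480x640x3 uint8, red, green, blue), "fx", "fy", "cx", "cy" (pixels), "k1" (the pictures are not rectified: a ray, as slopes to the right and down, at radius r is drawn at 1 + k1 r^2 times it, then the intrinsics apply), "cam_to_world" (4x4, takes a point from camera to world coordinates); the wrist camera has in their place "T_tool_cam" (4x4, takes a point from camera to tool coordinates, whose origin is the TCP and whose axes are the flange's). Camera axes: x right, y down, z forward; pixel columns grow to the right and rows downward; lengths in m; the calibration is good to about 2 mm. A picture is of the moment at which its call begins: read the wrist's pose just before it. There is no depth.
- job_done(): hands the job in, once; it reports no verdict.
Trained networks look in a picture, given as the dict that the camera call returned (one of the last four; its "shot" number tells which), for a name from the list of things; names that differ only in an ending like _2 or _b are one class to them, and where a whole thing is asked for, a point or a joint stands for the part that bears it (a point fixed in the world has none). Each returns a list of dicts, best first, with "confidence" (0 to 1); they miss things now and then, are a little off and sometimes report something else, mostly with a low value. They report only what shows in the picture. A call takes as long as a camera call.
- regions_of(picture, label): "region" (480x640 bool, what is visible of it).
- pinpoint(picture, label): "position" ([x, y, z] in m, in world coordinates, good to about 4 mm: a listed point, or the origin of a listed thing).
The state is a dict: "time": time; "q": joint angles; "qd": joint speeds; "joint_efforts": joint torques, N m; "ee_pos": TCP position; "tcp_rot": TCP orientation; "wrist_force": force on the tool from outside, world axes, zero at the start; "torque": the same for the moment, N m; "opening": finger opening in m.
Only numpy, scipy, OpenCV 4.12 (cv2) and the standard library are available. Lean on these libraries where they do the work, as an engineer would, in place of code of your own. Each camera call takes 0.05 s, during which the arm holds its last target. There are 200 camera calls.

TASK

Fold the reading slope on the desk flat: lift its red pawl well clear of the toothed bar, draw the bar by its black knob all the way out so that the lid comes down, then press the lid's free edge down past the spring catches until it clicks shut. Do not shift or tip the other things on the desk.

Things in the scene. Friction and masses are not known exactly. Their poses are not given: they have to be found in the camera images.
- case: The reading slope: a low mid-brown wooden case on the desk, fixed to it, 190 x 190 mm and 60 mm high without its lid. Origin: centre of its underside, on the desk. Its +y axis is the way the toothed bar is drawn out; a grey bar guide (64 mm wide, 27 mm high, side rails to 37 mm) runs from the case's +y side out to y = 230 mm. All mechanism parts lie on the line x = 0 of this frame unless said otherwise.
- pawl (a joint): Angle of the red pawl about its pivot (rad): 0 = down, its tooth in the bar's teeth, so that the bar cannot be drawn out; well clear of the teeth above 0.25; it stops at 1.0. The hinge is stiff (about 1 N at the tab): the pawl stays wherever it is left.
- pawl_tab (a point): Grip point of the pawl's upright red tab: 13 mm below the tab's top (the top is 110 mm above the desk when the pawl is down). The tab is 14 mm wide along the case's x, 13 mm along y, its upper 40 mm free on all sides. It is 60.5 mm from the pivot towards the case and 30 mm above the pivot; as the pawl is lifted it swings up and away from the case (towards the case's +y).
- pawl_pivot (a point): Pivot of the pawl, fixed on the bar guide at case y = 202 mm, 66 mm above the desk, between two dark cheeks (35 mm apart over the outside, 76 mm high). The pivot axis is the case's x axis.
- bar (a joint): How far the aluminium toothed bar is drawn out (m): starts between 0 and 0.004, can move 0.105 to its stop along the case's +y. Sliding friction about 2 N. Its inner end carries a white-tipped post that props the lid from below and passes out from under the lid's edge at about 0.097.
- knob_center (a point): Middle of the upright black knob at the bar's outer end: a cylinder 22 mm in diameter, from 39 mm to 95 mm above the desk; this point is 72 mm above the desk. It moves with the bar.
- lid (a joint): Opening angle of the lid (rad): 0 = shut. The lid is hinged on the case's -y side. It starts at about 0.35, leaning on the bar's post; when the post has left it, it sinks by itself on to the two white spring catches and rests there at about 0.08. Pressing its free edge with about 8 N takes it past them with a click, down to 0, and the catches then hold it.
- lid_edge (a point): Point to press: top of the lid at the middle of the brass strip along its free edge, 160 mm from the hinge line (free edge at 184 mm). The lid is 190 mm wide along x and 8 mm thick. With the lid shut this point is 68 mm above the desk at case y = 70 mm; the catches stand at the free edge, 48 to 77 mm either side of the middle and up to 77 mm above the desk.
- mouse: Black computer mouse, 60 x 105 x 33 mm, on the desk beside the bar. Origin: centre of its underside. Leave it alone.
- stapler: Blue stapler, 36 x 145 x 52 mm, on the desk on the other side of the bar. Origin: centre of its underside. Leave it alone.
- mug: White mug, 82 mm across, 95 mm high. Origin: centre of its underside. Leave it alone.
- jar: Green glass jar with a lid, 80 mm across, 120 mm high. Origin: centre of its underside. Leave it alone.
- penpot: Dark pen pot, 80 mm across, 100 mm high, pens to 155 mm. Origin: centre of its underside. Leave it alone.
- notebooks: Two notebooks in a pile, 148 x 210 x 33 mm. Origin: centre of its underside. Leave it alone.

How it is judged:
By the outcome, as a careful person would: the job done as asked, in the order asked, and still so for the second after the job is handed in, with the robot touching nothing.
It also fails if it takes over 54 s, if anything falls off the work surface, if the arm or the gripper's body presses on something with over 40 N, if the wrist force passes 120 N, or if a joint passes its speed limit or range.

## Working session

There is one attempt and no reset: what is moved stays moved. The work goes in short steps, Python scripts to look and compute and a shell command to move; the robot and the scene stay as the last step left them, time stands still between calls to the robot, and variables do not carry over. Pictures are saved under pics/ and viewed, about 8 in all and at most 12, crops included, and the job is handed in when it is done.

```bash
mkdir -p pics; python3 - <<'E'
from workcell import *
import cv2,numpy as np
o=get_obs();print({k:np.round(v,3).tolist() for k,v in o.items()})
ims=[]
for c in ("scene","top"):
    p=camera(c);ims.append(p["img"])
    for n in "case pawl_tab pawl_pivot knob_center lid_edge mouse stapler mug jar penpot notebooks".split():
        r=pinpoint(p,n)
        print(c,n,[(np.round(a["position"],4).tolist(),round(a["confidence"],2)) for a in r[:2]])
    cv2.imwrite(f"pics/{c}0.png",p["img"][:,:,::-1])
E
```

```text
{'time': 0.0, 'q': [-76.489, 5.011, 10.034, 95.1, -0.001, 90.001], 'qd': [0.036, -0.019, 0.0, 0.038, -0.16, 0.057], 'joint_efforts': [-0.001, -52.038, 46.48, 0.016, -0.0, -0.0], 'ee_pos': [0.128, -0.535, 0.231], 'tcp_rot': [-179.923, 0.001, 13.511], 'wrist_force': [0.519, -0.642, -0.403], 'torque': [0.028, -0.006, 0.003], 'opening': 0.085}
scene case [([0.5591, -0.1695, 0.0026], 0.56)]
scene pawl_tab [([0.5753, -0.0235, 0.0969], 0.74)]
scene pawl_pivot [([0.5814, 0.0346, 0.0665], 0.77)]
scene knob_center [([0.5901, 0.0859, 0.0738], 0.8)]
scene lid_edge [([0.5679, -0.1076, 0.1193], 0.78)]
scene mouse [([0.44, 0.0146, -0.0035], 0.79)]
scene stapler [([0.7291, 0.0082, 0.002], 0.89)]
scene mug [([0.5797, -0.4611, -0.0006], 0.81)]
scene jar [([0.4469, -0.4837, 0.0058], 0.68)]
scene penpot [([0.5201, 0.4473, -0.0], 0.88)]
scene notebooks [([0.3068, 0.379, 0.0008], 0.59)]
top case [([0.5564, -0.1703, 0.0007], 0.82), ([0.4478, -0.4773, 0.0018], 0.69)]
top pawl_tab [([0.5741, -0.029, 0.0963], 0.54)]
top pawl_pivot [([0.5859, 0.0313, 0.0686], 0.81)]
top knob_center [([0.5836, 0.0864, 0.0747], 0.69)]
top lid_edge [([0.5649, -0.1053, 0.1172], 0.79)]
top mouse [([0.4413, 0.0123, 0.0042], 0.84)]
top stapler [([0.7298, 0.0087, 0.0032], 0.63)]
top mug [([0.5833, -0.4608, -0.0009], 0.79)]
top jar [([0.4467, -0.4803, 0.0004], 0.73), ([0.3025, 0.3844, -0.0005], 0.62)]
top penpot [([0.5218, 0.4504, -0.0001], 0.9), ([0.4437, -0.4783, 0.0004], 0.71)]
top notebooks [([0.3033, 0.3819, -0.0028], 0.63), ([0.4405, 0.0127, 0.0021], 0.31)]
```

View pics/scene0.png

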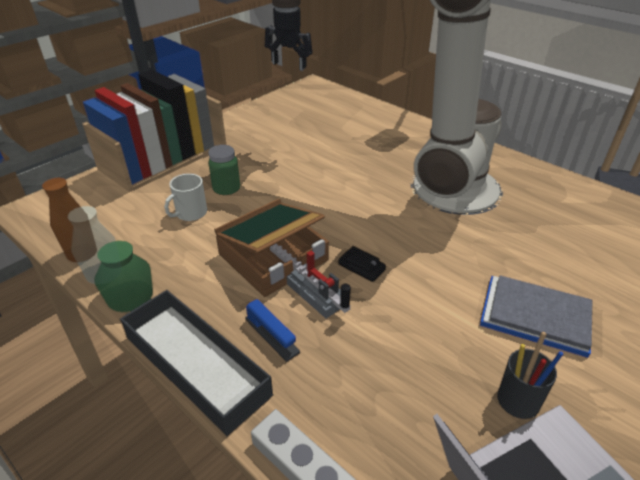

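View pics/top0.png

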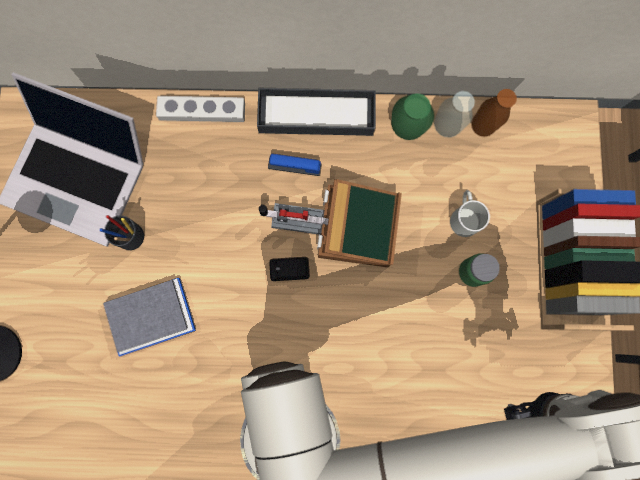

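The scene view shows the case with its bar pointing towards the penpot: red pawl at about (313,262), knob at (345,296). The top view agrees: knob at (263,210), pawl at (293,213), lid edge at (338,218). The networks put the case near (0.559,-0.168) with yaw about -6.4°. I'll move over the pawl tab with the jaws along the case's x, then refine.

```bash
python3 -m pendant '[[100,[447,508,0],[0,0,70]],[100,[447,508,0],[0,0,70]],[100,[447,508,0],[0,0,70]],[100,[447,508,0],[0,0,70]],[100,[447,508,0],[0,0,70]],[100,[447,508,0],[0,0,70]],[100,[447,508,0],[0,0,70]],[100,[447,508,0],[0,0,70]],[100,[447,508,0],[0,0,70]],[100,[447,508,0],[0,0,70]],[100,[447,508,0],[0,0,70]],[100,[447,508,0],[0,0,70]],[100,[447,508,0],[0,0,70]],[100,[447,508,0],[0,0,70]]]' 40
cat > h.py <<'E'
from workcell import *
import cv2,numpy as np
def see(c,names,fn=None):
    p=camera(c)
    for n in names.split():
        print(c,n,[(np.round(a["position"],4).tolist(),round(a["confidence"],2)) for a in pinpoint(p,n)[:2]])
    if fn: cv2.imwrite("pics/"+fn,p["img"][:,:,::-1])
    return p
def st():
    o=get_obs();print({k:np.round(o[k],4).tolist() for k in("time","q","ee_pos","tcp_rot","wrist_force","opening")})
E
python3 - <<'E'
from h import *
print("t2g",globals().get("tcp_to_grasp"))
st()
see("wrist","pawl_tab pawl_pivot knob_center lid_edge case","w1.png")
see("wrist","pawl_tab pawl_pivot knob_center lid_edge case")
see("scene","pawl_tab pawl_pivot knob_center lid_edge case")
E
```

```text
time: 2.95
ee_pos: [0.575, -0.0277, 0.2317]
tcp_rot: [180.0, 0.0, 83.4]
wrist_force: [0.6, 0.4, -0.3]
opening: 0.0856
t2g 0.0187
{'time': 2.95, 'q': [-2.7561, 8.5543, 14.0473, 95.4662, -0.0079, 93.8048], 'ee_pos': [0.575, -0.0277, 0.2317], 'tcp_rot': [179.9727, 0.0061, 83.4391], 'wrist_force': [0.6258, 0.4031, -0.2735], 'opening': 0.0856}
wrist pawl_tab [([0.5772, -0.0247, 0.0949], 0.69)]
wrist pawl_pivot [([0.5817, 0.0313, 0.0646], 0.8)]
wrist knob_center [([0.5868, 0.0838, 0.0716], 0.83)]
wrist lid_edge [([0.5625, -0.1107, 0.1231], 0.95)]
wrist case [([0.5584, -0.1679, 0.0022], 0.79)]
wrist pawl_tab [([0.5743, -0.0263, 0.0946], 0.62), ([0.5911, 0.0865, 0.071], 0.43)]
wrist pawl_pivot [([0.5846, 0.0285, 0.0648], 0.96)]
wrist knob_center [([0.5882, 0.086, 0.0716], 0.7)]
wrist lid_edge [([0.5619, -0.1111, 0.1229], 0.92)]
wrist case [([0.5587, -0.1682, -0.0005], 0.9)]
scene pawl_tab [([0.5741, -0.0255, 0.0975], 0.88)]
scene pawl_pivot [([0.5836, 0.037, 0.0661], 0.86)]
scene knob_center [([0.5909, 0.0854, 0.0728], 0.82), ([0.5774, -0.4609, 0.001], 0.74)]
scene lid_edge [([0.5632, -0.1073, 0.1206], 0.72)]
scene case [([0.5553, -0.1657, 0.0014], 0.98), ([0.5655, -0.1094, 0.1202], 0.33)]
```

View pics/w1.png

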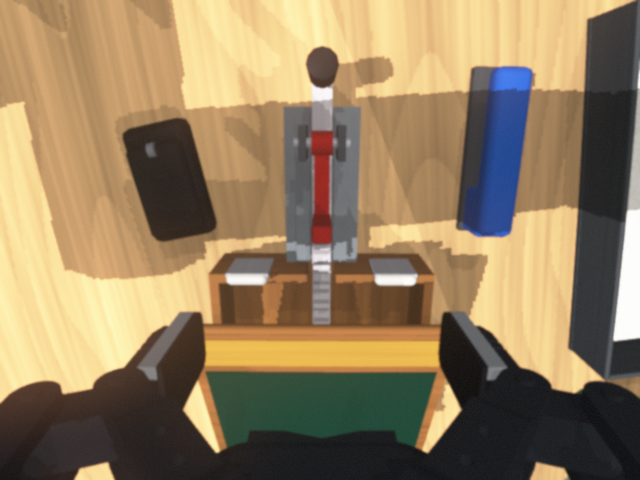

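The wrist view shows the bar vertical at column 321, with the tab at (321,230) centred between the fingers (about 165 and 480), so yaw and lateral position are right. Next I descend and grip the tab.

```bash
python3 -m pendant '[[60,[0,2,-50],[0,0,0]],[50,[0,2,-90],[0,0,0]],[50,[0,2,-120],[0,0,0]],[50,[0,2,-140],[0,0,0]],[50,[0,2,-151],[0,0,0]],[50,[0,2,-151],[0,0,0]],[50,[0,2,-151],[0,0,0]],[0,[0,2,-151],[0,0,0]],[0,[0,2,-151],[0,0,0]],[0,[0,2,-151],[0,0,0]],[0,[0,2,-151],[0,0,0]],[0,[0,2,-151],[0,0,0]],[0,[0,2,-151],[0,0,0]]]' 30
python3 - <<'E'
from h import *
st(); see("scene","pawl_tab","s2.png")
import numpy as np
# lift path: rotation about pivot, pawl angle a; grip rel. pivot (-60.5,30) ; TCP 18.7 below grip
u=np.array([np.sin(np.radians(6.5)),np.cos(np.radians(6.5))])
for a in (.1,.2,.3,.4,.5,.6):
    c,s=np.cos(a),np.sin(a); r0=np.array([-60.5,30-18.7]); r=np.array([r0[0]*c+r0[1]*s,-r0[0]*s+r0[1]*c]); d=r-r0
    # rotation vector sign: z->+y about case x is -x
    print(a,np.round([d[0]*u[0],d[0]*u[1],d[1]],1),np.round(-np.degrees(a)*np.array([u[1],-u[0]]),1))
E
```

```text
time: 5.48
ee_pos: [0.5754, -0.0249, 0.0808]
tcp_rot: [180.0, 0.0, 83.5]
wrist_force: [-5.5, -1.2, 5.9]
opening: 0.0134
{'time': 5.475, 'q': [-2.472, 8.2101, -3.0295, 78.7561, -0.0102, 94.0284], 'ee_pos': [0.5754, -0.0249, 0.0808], 'tcp_rot': [179.9949, 0.0099, 83.4996], 'wrist_force': [-5.4923, -1.1541, 5.8801], 'opening': 0.0134}
scene pawl_tab [([0.5747, -0.0248, 0.0968], 0.75)]
0.1 [0.2 1.4 6. ] [-5.7  0.6]
0.2 [ 0.4  3.4 11.8] [-11.4   1.3]
0.3 [ 0.7  6.  17.4] [-17.1   1.9]
0.4 [ 1.   9.1 22.7] [-22.8   2.6]
0.5 [ 1.5 12.7 27.6] [-28.5   3.2]
0.6 [ 1.9 16.8 32.2] [-34.2   3.9]
```

```bash
python3 -m pendant '[[0,[0,1,6],[-5.7,0.6,0]],[0,[0,3,12],[-11.4,1.3,0]],[0,[1,6,17],[-17.1,1.9,0]],[0,[1,9,23],[-22.8,2.6,0]],[0,[1,13,28],[-28.5,3.2,0]],[0,[2,17,32],[-34.2,3.9,0]],[0,[2,17,32],[-34.2,3.9,0]],[0,[2,17,32],[-34.2,3.9,0]],[0,[2,17,32],[-34.2,3.9,0]]]'
python3 - <<'E'
from h import *
st(); p=see("scene","pawl_tab knob_center");cv2.imwrite("pics/s3.png",cv2.resize(p["img"][190:350,200:420,::-1],None,fx=3.5,fy=3.5))
E
```

```text
time: 6.7
ee_pos: [0.5772, -0.0072, 0.1112]
tcp_rot: [-179.9, 34.1, 83.5]
wrist_force: [2.0, 8.2, -15.0]
opening: 0.0132
{'time': 6.7, 'q': [14.2814, 18.5274, 6.6973, 91.7904, -31.6086, 114.6986], 'ee_pos': [0.5772, -0.0072, 0.1112], 'tcp_rot': [-179.9234, 34.137, 83.4784], 'wrist_force': [1.9995, 8.1911, -14.9828], 'opening': 0.0132}
scene pawl_tab [([0.5784, 0.0007, 0.1239], 0.65)]
scene knob_center [([0.5891, 0.0843, 0.0757], 0.89)]
```

View pics/s3.png

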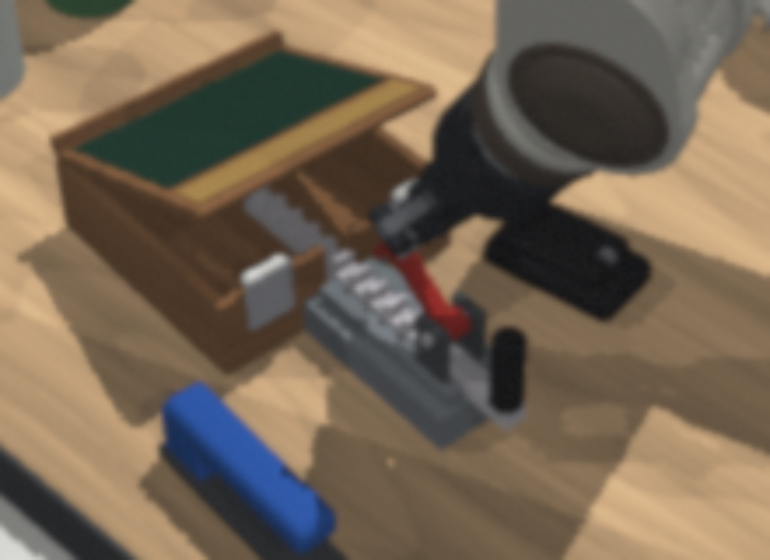

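The crop shows the pawl clearly raised: the red arm is tilted up from its pivot at (450,320) and still held at (395,250). I release it, back off along the tool axis, then go upright over the knob.

```bash
python3 -m pendant '[[45,[0,0,0],[0,0,0]],[45,[0,0,0],[0,0,0]],[45,[0,0,0],[0,0,0]],[45,[1,10,15],[0,0,0]],[45,[2,22,33],[0,0,0]],[45,[4,33,50],[0,0,0]],[45,[6,50,70],[8.5,-1,0]],[45,[8,70,75],[17.1,-2,0]],[45,[11,92,75],[25.6,-2.9,0]],[45,[11,92,75],[34.2,-3.9,0]],[45,[11,92,75],[34.2,-3.9,0]],[45,[11,92,75],[34.2,-3.9,0]]]'
python3 - <<'E'
from h import *
st(); see("wrist","pawl_tab knob_center pawl_pivot","w4.png");p=see("scene","pawl_tab knob_center")
E
```

```text
time: 8.35
ee_pos: [0.5881, 0.0844, 0.1863]
tcp_rot: [-179.9, -0.2, 83.4]
wrist_force: [0.2, -0.2, 0.5]
opening: 0.0384
{'time': 8.35, 'q': [8.0805, 10.4226, 11.1239, 90.7317, 0.1835, 104.6371], 'ee_pos': [0.5881, 0.0844, 0.1863], 'tcp_rot': [-179.9242, -0.1698, 83.4433], 'wrist_force': [0.1653, -0.2151, 0.504], 'opening': 0.0384}
wrist pawl_tab [([0.582, 0.001, 0.1221], 0.97)]
wrist knob_center [([0.5845, 0.0848, 0.0688], 0.78)]
wrist pawl_pivot [([0.5823, 0.0301, 0.0657], 0.59)]
scene pawl_tab [([0.5803, 0.0028, 0.1231], 0.78)]
scene knob_center [([0.5903, 0.0847, 0.0733], 0.75)]
```

View pics/w4.png

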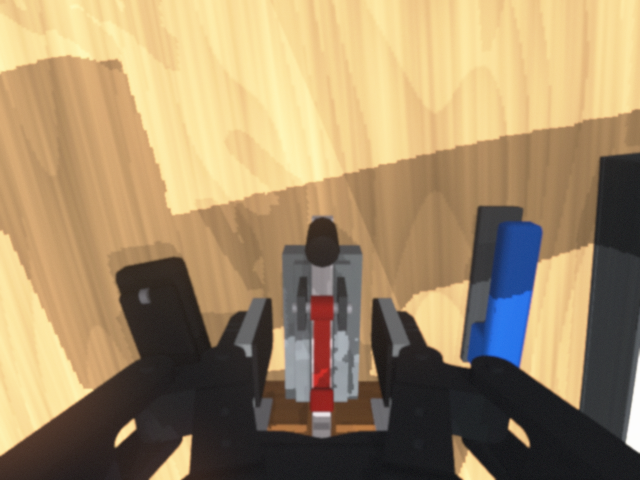

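The pawl stays up (tab z about 0.122) and the knob is centred at column 322, midway between the fingers. I descend and grip the knob.

```bash
python3 -m pendant '[[50,[0,1,-45],[0,0,0]],[50,[0,1,-85],[0,0,0]],[50,[0,1,-115],[0,0,0]],[50,[0,1,-130],[0,0,0]],[50,[0,1,-130],[0,0,0]],[50,[0,1,-130],[0,0,0]],[0,[0,1,-130],[0,0,0]],[0,[0,1,-130],[0,0,0]],[0,[0,1,-130],[0,0,0]],[0,[0,1,-130],[0,0,0]],[0,[0,1,-130],[0,0,0]]]' 40
```

```text
time: 10.07
ee_pos: [0.5884, 0.0864, 0.0572]
tcp_rot: [-180.0, -0.3, 83.5]
wrist_force: [-2.8, 0.1, 5.9]
opening: 0.0212
```

```bash
python3 -m pendant '[[0,[1,8,0],[0,0,0]],[0,[2,18,0],[0,0,0]],[0,[3,28,0],[0,0,0]],[0,[4,38,0],[0,0,0]],[0,[6,50,0],[0,0,0]],[0,[7,62,0],[0,0,0]],[0,[8,74,0],[0,0,0]],[0,[10,86,0],[0,0,0]],[0,[11,95,0],[0,0,0]],[0,[12,101,0],[0,0,0]],[0,[12,101,0],[0,0,0]],[0,[12,101,0],[0,0,0]]]'
```

```text
time: 11.58
ee_pos: [0.6004, 0.188, 0.0574]
tcp_rot: [-180.0, -0.4, 83.5]
wrist_force: [1.1, 1.5, 0.4]
opening: 0.0211
```

Moved 102 mm with little force. I continue gently to the stop.

```bash
python3 -m pendant '[[0,[0,1,0],[0,0,0]],[0,[0,2,0],[0,0,0]],[0,[0,3,0],[0,0,0]],[0,[0,4,0],[0,0,0]],[0,[0,4,0],[0,0,0]],[0,[0,4,0],[0,0,0]]]'
python3 - <<'E'
from h import *
st(); p=see("scene","knob_center lid_edge pawl_tab");cv2.imwrite("pics/s5.png",cv2.resize(p["img"][190:350,200:420,::-1],None,fx=3.5,fy=3.5))
E
```

```text
time: 12.32
ee_pos: [0.6004, 0.1882, 0.0573]
tcp_rot: [-180.0, -0.0, 83.4]
wrist_force: [0.5, -18.3, 3.7]
opening: 0.0206
{'time': 12.325, 'q': [17.3972, 15.8976, 3.3505, 77.4699, 0.0231, 114.0214], 'ee_pos': [0.6004, 0.1882, 0.0573], 'tcp_rot': [-179.9751, -0.0142, 83.3758], 'wrist_force': [0.4763, -18.346, 3.6888], 'opening': 0.0206}
scene knob_center [([0.6017, 0.185, 0.0729], 0.61)]
scene lid_edge [([0.5701, -0.0967, 0.08], 0.67)]
scene pawl_tab [([0.5776, 0.0039, 0.1271], 0.57)]
```

View pics/s5.png

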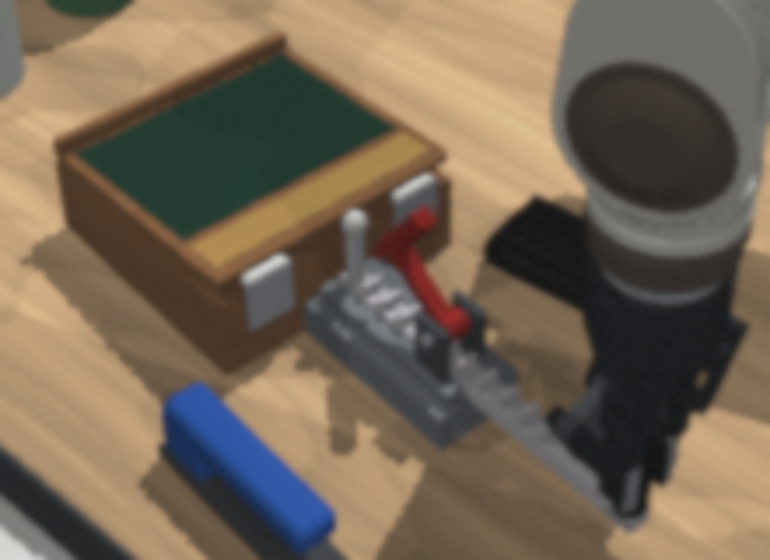

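The bar is at its stop (18 N, no further motion). The post at (355,240) stands clear of the lid, and the lid lies on the catches. I release, rise and travel over the lid edge with the fingers closed.

```bash
python3 -m pendant '[[0,[0,0,0],[0,0,0]],[45,[0,0,0],[0,0,0]],[45,[0,0,0],[0,0,0]],[45,[0,0,0],[0,0,0]],[45,[0,0,20],[0,0,0]],[45,[0,0,60],[0,0,0]],[45,[0,0,110],[0,0,0]],[45,[0,0,150],[0,0,0]],[0,[-10,-60,150],[0,0,0]],[0,[-18,-120,150],[0,0,0]],[0,[-25,-180,150],[0,0,0]],[0,[-30,-240,150],[0,0,0]],[0,[-33,-287,130],[0,0,0]],[0,[-33,-287,100],[0,0,0]],[0,[-33,-287,80],[0,0,0]],[0,[-33,-287,80],[0,0,0]],[0,[-33,-287,80],[0,0,0]]]'
python3 - <<'E'
from h import *
st(); p=see("wrist","lid_edge knob_center pawl_tab","w6.png");print(np.round(p["T_tool_cam"],3).tolist());p=see("scene","lid_edge knob_center pawl_tab")
p=see("top","lid_edge knob_center pawl_tab")
E
```

```text
time: 14.65
ee_pos: [0.5679, -0.0987, 0.1391]
tcp_rot: [179.9, -0.0, 83.4]
wrist_force: [0.6, 0.2, 0.7]
opening: 0.0002
{'time': 14.65, 'q': [-9.8671, 7.6335, 2.7737, 85.0582, 0.0151, 86.7426], 'ee_pos': [0.5679, -0.0987, 0.1391], 'tcp_rot': [179.9172, -0.0104, 83.3903], 'wrist_force': [0.6478, 0.1963, 0.704], 'opening': 0.0002}
wrist lid_edge [([0.5653, -0.0974, 0.0862], 0.75)]
wrist knob_center []
wrist pawl_tab [([0.7262, 0.0072, -0.0002], 0.72), ([0.5778, 0.0002, 0.1235], 0.65)]
[[0.001, -0.959, -0.282, 0.073], [1.0, 0.0, 0.001, -0.0], [-0.001, -0.282, 0.959, -0.142], [0.0, 0.0, 0.0, 1.0]]
scene lid_edge [([0.5681, -0.0959, 0.0799], 0.95)]
scene knob_center [([0.6029, 0.1858, 0.0725], 0.74)]
scene pawl_tab [([0.5798, 0.0034, 0.1262], 0.83), ([0.5796, -0.4646, 0.0026], 0.59)]
top lid_edge []
top knob_center [([0.5991, 0.1847, 0.0744], 0.82)]
top pawl_tab [([0.5814, -0.0015, 0.1261], 0.77)]
```

View pics/w6.png

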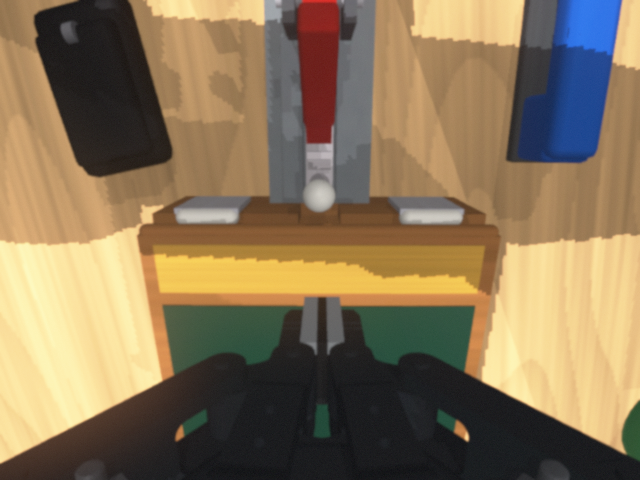

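The post at (319,195) stands beyond the lid's edge, and the catches at (212,210) and (427,210) are well away from the finger line. I press down.

```bash
python3 -m pendant '[[0,[0,0,-30],[0,0,0]],[0,[0,0,-50],[0,0,0]],[0,[0,0,-57],[0,0,0]],[0,[0,0,-60],[0,0,0]],[0,[0,0,-63],[0,0,0]],[0,[0,0,-66],[0,0,0]],[0,[0,0,-69],[0,0,0]],[0,[0,0,-71],[0,0,0]],[0,[0,0,-73],[0,0,0]],[0,[0,0,-74],[0,0,0]],[0,[0,0,-74],[0,0,0]]]'
```

```text
time: 16.62
ee_pos: [0.568, -0.0989, 0.0674]
tcp_rot: [179.8, -0.0, 83.4]
wrist_force: [-10.8, 2.6, 28.7]
opening: -0.0003
```

Seated at 67.4 mm, the shut height, with 29 N on the tool. I retreat and check.

```bash
python3 -m pendant '[[0,[0,0,20],[0,0,0]],[0,[0,0,70],[0,0,0]],[0,[0,0,120],[0,0,0]],[0,[0,-30,160],[0,0,0]],[0,[-40,-80,170],[0,0,0]],[0,[-80,-130,170],[0,0,0]],[0,[-120,-180,170],[0,0,0]],[0,[-120,-180,170],[0,0,0]],[0,[-120,-180,170],[0,0,0]]]'
python3 - <<'E'
from h import *
st()
for c in("scene","top"): p=see(c,"lid_edge knob_center pawl_tab mouse stapler mug jar penpot notebooks"); ims=p["img"] if c=="scene" else ims
cv2.imwrite("pics/s7.png",cv2.resize(ims[190:350,200:420,::-1],None,fx=3.5,fy=3.5))
E
```

```text
time: 17.75
ee_pos: [0.4479, -0.2792, 0.2374]
tcp_rot: [179.8, -0.0, 83.3]
wrist_force: [0.3, 0.3, -0.2]
opening: -0.0001
{'time': 17.75, 'q': [-31.9816, 1.8779, 7.5062, 95.4577, 0.092, 64.722], 'ee_pos': [0.4479, -0.2792, 0.2374], 'tcp_rot': [179.8064, -0.0103, 83.2966], 'wrist_force': [0.3113, 0.2935, -0.2305], 'opening': -0.0001}
scene lid_edge [([0.5679, -0.0937, 0.0672], 0.73)]
scene knob_center [([0.6004, 0.1881, 0.0723], 0.97)]
scene pawl_tab [([0.5773, 0.0036, 0.1244], 0.62)]
scene mouse [([0.4399, 0.0191, -0.0015], 0.84)]
scene stapler [([0.7277, 0.0086, 0.0005], 0.86), ([0.5579, -0.1686, 0.0012], 0.46)]
scene mug [([0.581, -0.4618, -0.0008], 0.93)]
scene jar [([0.4442, -0.4856, 0.0015], 0.59)]
scene penpot [([0.5176, 0.4432, 0.0022], 0.77)]
scene notebooks [([0.3097, 0.379, 0.0038], 0.96), ([0.4446, -0.4826, -0.0003], 0.4)]
top lid_edge [([0.5664, -0.0953, 0.0676], 0.68)]
top knob_center [([0.5991, 0.1864, 0.0758], 0.88)]
top pawl_tab [([0.5819, 0.0011, 0.1273], 0.66)]
top mouse [([0.439, 0.0134, 0.0021], 0.61)]
top stapler [([0.726, 0.0097, 0.0022], 0.92)]
top mug []
top jar [([0.4469, -0.4785, -0.0011], 0.82), ([0.7281, 0.0095, -0.0019], 0.51)]
top penpot [([0.4391, 0.0106, 0.0024], 0.4)]
top notebooks [([0.305, 0.3841, -0.0012], 0.92)]
```

View pics/s7.png

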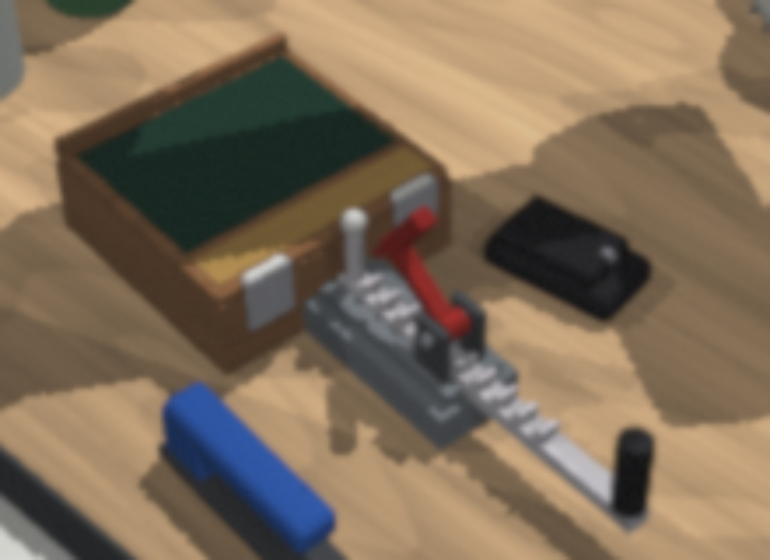

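The lid is shut and held below the catch tops at (268,265) and (415,190). The bar is out, the pawl is up, and the neighbouring objects have not moved.

```bash
python3 -c "
from workcell import *
print(job_done())"
```

```text
the job is handed in; nothing more can be done
None
```

The reading slope is folded flat and I handed the job in at about 17.9 s. I lifted the pawl to about 0.6 rad and drew the bar until it hit its stop. I then pressed the lid's free edge down with the closed fingers, at about 29 N, and moved the arm clear.

- **Lid:** the edge point reads 67–68 mm high in both cameras (shut is 68 mm) and stayed there after I let go. The picture shows the edge below the tops of the catches. I had no direct signal of the click.
- **Bar:** the tool moved about 102 mm while holding the knob. It then met 18 N and went no further. The stop is at 105 mm and the bar started 0–4 mm out, so this fits the full travel.
- **Pawl:** it stayed up after release, with the tab at about 125 mm against 97 mm when down.
- **Other things on the desk:** every position found again was within about 5 mm of the first reading, which is the networks' own scatter. In the last top picture the networks missed the mug and mistook the mouse for the pen pot. The scene camera found both in place.

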